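# Load a copper spacer into a drill jig

### The job

Load the copper spacer into the drill jig: without lifting it off, slide it along the deck and over the yellow lip so that it drops flat into the pocket, and push it gently on until it touches the brass pad of the end stop. Then push the red knob to slide the keeper fully home across behind the spacer. Treat the spacer and jig gently and leave everything else on the bench alone.

Things in the scene. Friction and masses are not known exactly. Their poses are not given: they have to be found in the camera images.
- jig: Drill jig bolted to the bench: steel plate, aluminium guides. Origin: below the middle of its yellow lip, at bench height. Its +x is the push direction (deck, lip, pocket), +y the keeper's side, z up. Heights here are above the bench. The pocket floor is at 20 mm, its side walls 31 mm either side of the centre line (tops 26 mm high from x = -8 to 12 mm, 34 mm beyond)
- deck (a point): point on the jig's loading deck, 60 mm before the lip's middle, 22 mm above the bench; axes as the jig's. The deck spans jig x = -115 to -8 mm and is 130 mm wide. Two aluminium guides on it (10 mm thick, tops 34 mm above the bench) form a funnel: inner faces 59 mm either side of the centre line at x = -85 mm, narrowing straight to 31 mm at x = -20 mm
- lip (a point): middle of the yellow lip's crest, 25 mm above the bench; axes as the jig's. The lip crosses the whole channel: ramp from jig x = -8.5 to -1.5 mm rising 3 mm from the deck, crest x = -1.5 to 1.5 mm, then a vertical 5 mm drop to the pocket floor. About 1 to 5 N slides the spacer over; pushed on hard it stays reared up and jams under the bridge until eased off
- bridge (a point): top middle of the fixed blue bridge with the drill bush, 43 mm beyond the lip's middle. It spans the pocket from jig x = 30 to 56 mm, 88 mm wide, underside 42 mm, top 54 mm, bush 62 mm above the bench, so the spacer can come in only along the deck.
- pocket (a point): point on the jig's pocket floor, 36 mm beyond the lip's middle, 20 mm above the bench; axes as the jig's.
- stop: end stop: a dark steel block, 16 x 60 x 18 mm, fixed across the pocket's far end; origin bottom middle, 96 mm beyond the lip's middle, on the pocket floor; axes as the jig's. It carries a stiff brass screw with a brass pad (6 x 44 x 14 mm) that the spacer comes up against. The pad's face is set anew each time, 60.5 to 72.5 mm beyond the lip's middle, and not measured: feel for it
- spacer: loose copper spacer ring to load, 56 mm across, 20 mm hole, 12 mm thick, about 0.2 kg (varies, as does friction); starts flat on the deck. Origin: centre of its underside, z along its axis. In the pocket its top is 32 mm above the bench, 7 mm above the lip. A shove of 18 N marks it
- keeper (a joint): keeper slide, m: 0 = drawn out to the jig's +y side, 0.065 = fully home (end of travel); moves along the jig's -y; starts at 0 to 0.010. About 2 N friction, stays where left. Its steel blade (6 mm along x, 26.5 to 31.5 mm above the bench) crosses the channel over the lip; its end is at jig y = 45 mm minus the joint value. A spacer not far enough in blocks it
- keeper_knob (a point): top middle of the red keeper knob, 61.5 mm above the bench; the knob is 18 mm along the jig's x, 14 mm along y (the way it slides), 30 mm tall, its middle at jig x = 0, y = 105 mm minus the joint value. Push its outer (+y) face, or grip it
- spare: small plain steel spacer ring, 38 mm across, 10 mm thick, lying on the bench by the jig; leave alone
- screwdriver: blue-handled screwdriver lying on the bench by the jig; leave alone
- contactor: black and grey contactor block, 75 x 45 x 80 mm; leave alone
- contactor2: a second such contactor; leave alone
- carton: yellow cardboard carton, 55 x 75 x 120 mm tall; leave alone
- terminals: orange terminal strip, 60 x 30 x 28 mm; leave alone
Not all that is in view belongs to the job. There is more than one size of the spacer; the one meant has the size given above.

How it is judged:
On the way, in this order (a step that is already met when the one before it is completed fails the run):
1. the spacer lies flat in the pocket against the end stop's pad while the keeper is still open (horizontal distance between spacer and pad_c0 below 0.0325 m and z of spacer in the frame of jig between 0.0185 and 0.0215 m and angle between spacer's own z axis and vertical below 0.06 rad and y of spacer in the frame of jig between -0.005 and 0.005 m and value of joint keeper below 0.02 m), for 0.2 s.
2. the keeper is slid home (value of joint keeper above 0.062 m), for 0.2 s.
At the end, for the whole second after the job is handed in: The spacer rests flat on the pocket floor (underside within 1.5 mm of it, tilt under 0.06 rad), within 5 mm of the centre line, with at most 1.5 mm between it and the end stop's pad; the keeper is within 3 mm of fully home; the spacer is at rest (horizontal distance between spacer and pad_c0 below 0.0325 m and z of spacer in the frame of jig between 0.0185 and 0.0215 m and angle between spacer's own z axis and vertical below 0.06 rad and y of spacer in the frame of jig between -0.005 and 0.005 m and value of joint keeper above 0.062 m and linear speed of spacer below 0.01 m/s); the robot touches nothing.
It fails at once if the spacer is pushed with more than 18 N (contact force between the fingers and spacer above 18 N).
It fails at once if the spacer is driven against the end stop with more than 18 N (contact force between spacer and stop above 18 N).
It fails at once if the fingers press or shove the jig (keeper included) with more than 22 N (contact force between the fingers and jig above 22 N).
It fails at once if the spacer is lifted off the deck (underside more than 20 mm above it) (z of spacer in the frame of jig above 0.042 m).
It fails at once if something else on the bench is moved by more than 15 mm (distance of any of spare, screwdriver, contactor, contactor2, carton, terminals from where it was at the start of the episode above 0.015 m).
It also fails if it takes over 58 s, if anything falls off the work surface, if the arm or the gripper's body presses on something with over 40 N, if the wrist force passes 120 N, or if a joint passes its speed limit or range.

### The arm

A 6-joint arm with a two-finger parallel gripper is mounted at the origin on the work surface. World frame = base frame: x ahead of the robot, y to its left, z up, the work surface at z = 0. Lengths are in m, angles in rad, forces in N, time in s.
With the tool pointing down it reaches from about 0.35 to 0.875 m from the base axis. Payload 4.2 kg.
Tool frame: the origin (TCP) lies at the very end of the fingers, on their centre line; the grasp point (between the pads) lies ctrl.pinch_z behind it (ctrl.pinch_z is the distance from the TCP to the grasp point, in m); z points along the fingers, y is the line along which they close (so a half turn about z gives the same grasp; the last joint's range is limited). The gripper opens to 85 mm and grips with 20 to 120 N. Pads are 22 mm wide; open, the fingers measure 114 mm over their backs; the gripper's body (76 mm by 85 mm) begins 54 mm behind the grasp point. The pads swing forward as they close: fully open they stand 13 mm farther back than shut.
Start: joints at [1.378, 0.385, 0.008, 0, -1.194, -0.259], TCP at [0.273, 0.562, 0.231] pointing down, gripper open.
Joint ranges: [-3.14, 3.14], [-1.21, 2.06], [-1.07, 1.41], [-3.16, 2.05], [-2.99, -0.16], [-3.1, 3.1]. Speed limits (rad/s): [2.79, 2.79, 3.14, 3.14, 3.14, 3.14].

### API

Orientations are given as [roll, pitch, yaw] about the fixed x, y, z axes, in that order (R = Rz(yaw) Ry(pitch) Rx(roll)).
In Python, from rig import ctrl gives the robot as it stands.
- The arm moves only by the shell command python3 -m jog FILE [OPENING], which reads ROWS from the file FILE. ROWS is a JSON list of rows, 1 to 12 of them, each an object with the fields dx, dy, dz (the shift in a scale on which 1.0 is 0.4 m), wx, wy, wz (a rotation vector in parts of the range, where 1.0 means 180 degrees); a field left out counts as zero; each row shifts and turns the commanded pose from where the row before left it, along the tool's axes as they then stand; what a row does not reach is not made up. A row lasts 1/12 s, in which the tool goes at most 0.0417 m and 0.125 rad, less where a joint would pass 70% of its speed; a pose out of reach is approached as far as the arm can. OPENING is the opening from 0.0 (shut) to 1.0 (fully open), set as the command begins (- or left out keeps the last). The fingers move at their own pace and stop on an object; the grip force is fixed at half the most. Time passes only in rows, so rows that do not move let the fingers close. It prints the time, the measured TCP pose, the force, the opening and the grip force at its end. A shift or turn number past 1, either way, is cut back to 1. Input that does not fit is refused with a message, and nothing moves.
- ctrl.sense(): the state, without advancing time (a new reading comes with each control period).
- ctrl.grab_frame(name): name is "scene" or "side" or "wrist"; returns the picture (400x640x3 uint8, red, green, blue); there is no depth.
- ctrl.camera_model(name): a dict with "vertical_fov" (degrees; the focal length in pixels is half the picture's height over the tangent of half this angle, whatever the lens; pixels are square), "cx", "cy" (the principal point, pixels), "k1" (the pictures are not rectified: a ray, as slopes to the right and down, at radius r is drawn at 1 + k1 r^2 times it, then the intrinsics apply), "origin" and "attitude" of the camera in the world. Camera axes: x right, y down, z forward; pixel columns grow to the right and rows downward; lengths in m; the calibration is good to about 2 mm. A picture is of the moment at which its call begins: read the wrist's pose just before it. camera_model takes no time and is no camera call; for the wrist camera it gives the pose at the moment of the call.
- ctrl.finish_job(): hands the job in; it is judged then, once.
The state is a dict: "t": time; "joint_positions": joint angles; "qd": joint speeds; "effort": joint torques, N m; "eef_pos": TCP position; "ee_rot": TCP orientation; "contact_force": force on the tool from outside, world axes, zero at the start; "torque": the same for the moment, N m; "finger_gap": opening from 0.0 (shut) to 1.0 (fully open); "gripper_force": force on a finger pad.
Only numpy, scipy, OpenCV 4.12 (cv2) and the standard library are available. Lean on these libraries where they do the work, as an engineer would, in place of code of your own. Each camera call takes 0.05 s, during which the arm holds its last target. There are 200 camera calls.

## Working session

There is one attempt and no reset: what is moved stays moved. The work goes in short steps, Python scripts to look and compute and a shell command to move; the robot and the scene stay as the last step left them, time stands still between calls to the robot, and variables do not carry over. Pictures are saved under pics/ and viewed, at most 10 in all, crops included, and the job is handed in when it is done.

```bash
ls; mkdir -p pics; python3 - <<'E'
from rig import ctrl
import cv2, numpy as np
for n in("scene","side"):
    im=ctrl.grab_frame(n); cv2.imwrite(f"pics/{n}0.png",im[:,:,::-1]); print(n,ctrl.camera_model(n))
print(ctrl.camera_model("wrist"),ctrl.pinch_z); print(ctrl.sense())
E
```

```text
pics
scene {'vertical_fov': 57.98120243649622, 'cx': 319.118366538988, 'cy': 197.01612895292646, 'k1': -0.08324779351849482, 'origin': array([1.18083729, 0.58363705, 0.88194956]), 'attitude': array([-2.31938996, -0.0216881 ,  2.29614479])}
side {'vertical_fov': 48.63368170517217, 'cx': 318.71927094360285, 'cy': 206.25767961269935, 'k1': 0.02597108905059396, 'origin': array([-0.03271759, -0.54774455,  0.89358652]), 'attitude': array([-2.38959805, -0.00553297, -0.8101623 ])}
{'vertical_fov': 61.208139411738735, 'cx': 311.1187833372783, 'cy': 202.98274642480345, 'k1': -0.060299653208023204, 'origin': array([0.33291873, 0.53254651, 0.3734211 ]), 'attitude': array([ 2.87294616e+00, -2.17393224e-03, -2.02230328e+00])} 0.0187
{'t': 0.1, 'joint_positions': array([ 1.37759541e+00,  3.85502513e-01,  6.74500012e-03, -4.14369861e-04,
       -1.19400768e+00, -2.58591147e-01]), 'qd': array([-6.18541974e-05, -9.59475360e-04,  2.74965620e-03,  3.71683001e-03,
        5.69067355e-04,  1.04550516e-03]), 'effort': array([-5.36385528e-05, -3.93317592e+01,  1.88931048e+01,  4.19789582e+00,
       -2.56429703e-03,  5.43966280e-06]), 'eef_pos': array([0.27262747, 0.56181865, 0.2303134 ]), 'ee_rot': array([ 3.13959077e+00, -1.31282943e-04, -4.51944769e-01]), 'contact_force': array([ 0.38226401,  0.13966441, -0.49716209]), 'torque': array([ 0.04024559, -0.00519793,  0.06441771]), 'gripper_force': 0.0, 'finger_gap': 1.0020804207161804}
```

View pics/scene0.png

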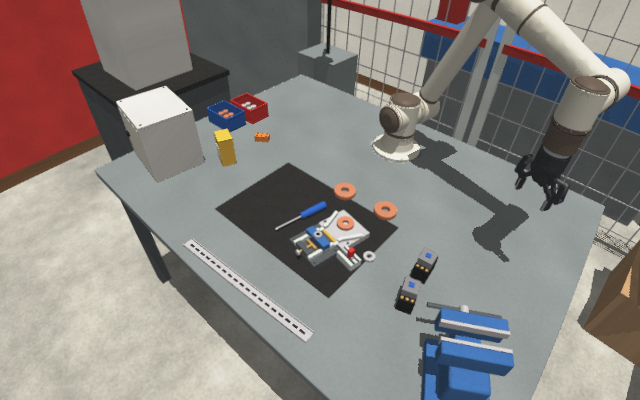

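View pics/side0.png

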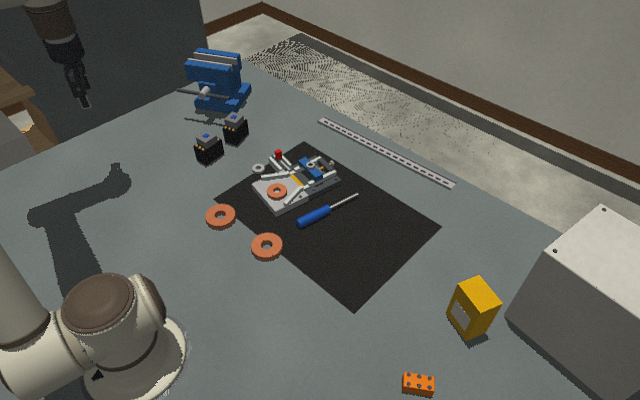

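Scene view: three copper rings, at (345,190), (385,210) and (346,223). In the side view they are at (267,246), (220,216) and (277,190). The ring at scene (346,223) / side (277,190) sits on the jig deck and looks smaller than the other two. I'll confirm that by measuring it and viewing enlarged crops.

```bash
cat > h.py <<'E'
from rig import ctrl
import cv2, numpy as np
from scipy.spatial.transform import Rotation as R
def rays(cam,px):
    px=np.atleast_2d(np.asarray(px,float)); f=200/np.tan(np.radians(cam["vertical_fov"])/2)
    K=np.array([[f,0,cam["cx"]],[0,f,cam["cy"]],[0,0,1.]])
    n=cv2.undistortPoints(px[:,None],K,np.array([cam["k1"],0,0,0,0.]))[:,0]
    d=np.c_[n,np.ones(len(n))]
    return np.array(cam["origin"]),R.from_euler("xyz",cam["attitude"]).apply(d)
def onplane(cam,px,z):
    o,d=rays(cam,px); return o+d*((z-o[2])/d[:,2])[:,None]
def tri(c1,p1,c2,p2):
    o1,d1=rays(c1,p1);o2,d2=rays(c2,p2);d1=d1[0];d2=d2[0]
    s=np.linalg.lstsq(np.c_[d1,-d2],o2-o1,rcond=None)[0]
    a=o1+s[0]*d1;b=o2+s[1]*d2; return (a+b)/2,np.linalg.norm(a-b)
def blobs(im,lo,hi,amin=15):
    m=cv2.inRange(cv2.cvtColor(im,cv2.COLOR_RGB2HSV),np.array(lo),np.array(hi))
    n,l,s,c=cv2.connectedComponentsWithStats(m)
    return [(c[i],s[i],l==i) for i in range(1,n) if s[i,4]>=amin]
E
python3 - <<'E'
from h import *
for n,(x,y,w,h) in {"scene":(270,165,140,115),"side":(195,135,170,130)}.items():
    im=cv2.imread(f"pics/{n}0.png"); cv2.imwrite(f"pics/{n}crop.png",cv2.resize(im[y:y+h,x:x+w],None,fx=4.6,fy=4.6,interpolation=cv2.INTER_CUBIC))
    rgb=im[:,:,::-1].copy();cam=ctrl.camera_model(n)
    for nm,lo,hi in (("copper",(4,90,90),(14,200,255)),("red",(0,180,80),(3,255,255)),("yel",(18,150,100),(30,255,255)),("blue",(100,150,60),(120,255,255))):
        for c,s,m in blobs(rgb,lo,hi,8):
            if x<c[0]<x+w and y<c[1]<y+h:
                p=onplane(cam,c,.03)[0]
                ys,xs=np.nonzero(m);q=onplane(cam,np.c_[xs,ys],.03)[:,:2];
                print(n,nm,c.round(1),s,p.round(3),(q.max(0)-q.min(0)).round(3))
E
```

```text
scene copper [344.3 190.9] [334 183  22  17 291] [0.398 0.033 0.03 ] [0.086 0.083]
scene copper [385.  210.1] [374 201  23  19 328] [0.38  0.194 0.03 ] [0.087 0.078]
scene copper [344.9 222.9] [337 217  17  13 167] [0.518 0.132 0.03 ] [0.058 0.056]
scene red [350.7 251.9] [348 248   7   9  43] [0.598 0.219 0.03 ] [0.032 0.021]
scene yel [328.3 235.3] [323 230  12  12  33] [0.594 0.126 0.03 ] [0.015 0.052]
scene blue [313.4 209.2] [300 201  27  18 197] [0.54  0.015 0.03 ] [0.105 0.044]
scene blue [310.7 230.4] [307 227   9  10  45] [0.616 0.072 0.03 ] [0.028 0.032]
scene blue [322.5 241.7] [315 237  14  10  76] [0.626 0.13  0.03 ] [0.028 0.045]
side copper [276.4 190.2] [267 183  20  15 204] [0.519 0.132 0.03 ] [0.054 0.055]
side copper [219.8 214.5] [205 203  30  23 465] [0.355 0.172 0.03 ] [0.078 0.077]
side copper [266.4 244.6] [251 232  32  26 575] [0.372 0.009 0.03 ] [0.078 0.08 ]
side red [278.  153.5] [275 149   7  10  42] [0.628 0.243 0.03 ] [0.035 0.035]
side yel [296.2 179.9] [290 174  14  12  48] [0.586 0.122 0.03 ] [0.017 0.056]
side blue [303.2 161.7] [299 157  10  12  58] [0.654 0.163 0.03 ] [0.036 0.039]
side blue [315.4 173. ] [307 167  16  14  91] [0.644 0.103 0.03 ] [0.04  0.052]
side blue [312.7 215.8] [296 205  35  23 338] [ 0.52  -0.007  0.03 ] [0.108 0.044]
```

View pics/scenecrop.png

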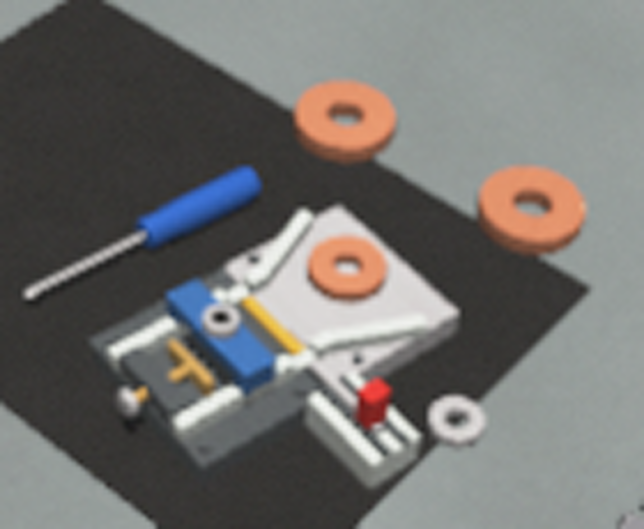

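View pics/sidecrop.png

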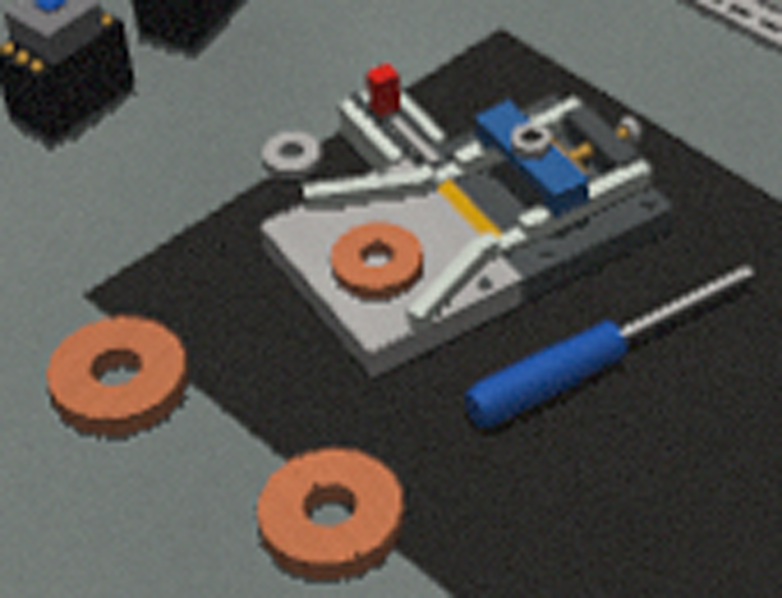

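The ring at scene (346,223) / side (277,190) is the one meant. It is on the deck and measures about 56 mm, while the two at scene (345,190) and (385,210) lie on the bench and measure about 80 mm. The crops show the lip (yellow), bridge (blue), knob (red) and pad (brass) clearly. Next I'll move over the jig and measure with the wrist camera.

Units first: shifts go in shares of 0.4 m and turns go in shares of 180 degrees. So 0.034 m / 0.4 = 0.085, 0.02 m / 0.4 = 0.05.

```bash
echo '[{"dx": 0.085, "dy": 0.05}, {"dx": 0.085, "dy": 0.05}, {"dx": 0.085, "dy": 0.05}, {"dx": 0.085, "dy": 0.05}, {"dx": 0.085, "dy": 0.05}, {"dx": 0.085, "dy": 0.05}, {"dx": 0.085, "dy": 0.05}, {"dx": 0.085, "dy": 0.05}, {"dx": 0.085, "dy": 0.05}, {"dx": 0.085, "dy": 0.05}, {"dx": 0.085, "dy": 0.05}, {"dx": 0.085, "dy": 0.05}]' > next.json && python3 -m jog next.json 0.0
echo '[{"dx": 0.075, "dy": 0.05}, {"wz": -0.0318}, {"wz": -0.0318}, {"wz": -0.0255}, {}, {}, {}]' > next.json && python3 -m jog next.json
python3 - <<'E'
from h import *
c=ctrl.camera_model("wrist"); im=ctrl.grab_frame("wrist"); cv2.imwrite("pics/w1.png",im[:,:,::-1]); np.save("w1.npy",c,allow_pickle=True); print(c)
E
```

```text
t: 1.1
eef_pos: [0.5356, 0.1663, 0.231]
ee_rot: [3.141, 0.001, -0.452]
contact_force: [0.4, 0.1, 0.1]
finger_gap: -0.002
gripper_force: 0.0
t: 1.68
eef_pos: [0.5532, 0.1373, 0.2311]
ee_rot: [3.141, 0.0, -0.173]
contact_force: [0.1, 0.1, 1.3]
finger_gap: -0.003
gripper_force: 0.0
{'vertical_fov': 61.208139411738735, 'cx': 311.1187833372783, 'cy': 202.98274642480345, 'k1': -0.060299653208023204, 'origin': array([0.61919288, 0.12555259, 0.37413791]), 'attitude': array([ 2.87229829e+00, -7.27296554e-04, -1.74364353e+00])}
```

View pics/w1.png

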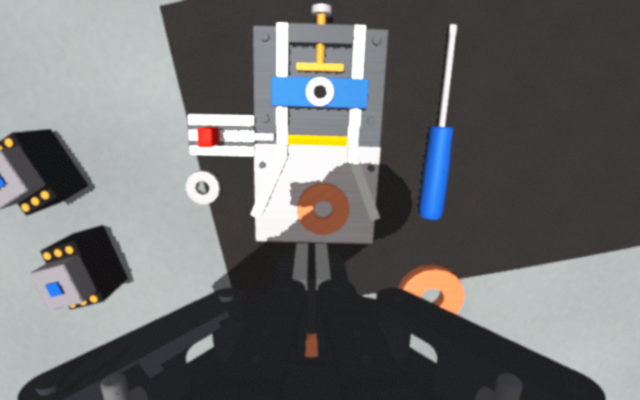

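Wrist view: spacer at (323,209), yellow lip (318,140), blue bridge (320,92), brass pad (320,67), red knob (207,136) and spare ring (202,187). The jig lies nearly square to the tool.

```bash
python3 - <<'E'
from h import *
W=np.load("w1.npy",allow_pickle=True).item(); S=ctrl.camera_model("scene"); D=ctrl.camera_model("side")
rd=lambda n:cv2.imread(f"pics/{n}.png")[:,:,::-1].copy()
w,s,d=rd("w1"),rd("scene0"),rd("side0")
B={}
def big(im,lo,hi,near):
    return min(blobs(im,lo,hi,20),key=lambda b:np.hypot(*(b[0]-near)))
col={"ring":((2,90,60),(14,220,255)),"lip":((18,150,100),(30,255,255)),"knob":((0,170,80),(3,255,255)),"bridge":((100,130,60),(120,255,255))}
near={"ring":((323,209),(345,223),(276,190)),"lip":((318,140),(328,235),(296,180)),"knob":((207,136),(351,252),(278,153)),"bridge":((320,92),(322,242),(315,173))}
for k in col:
    bl=[big(im,*col[k],n) for im,n in zip((w,s,d),near[k])]
    c=[b[0] for b in bl]; print(k,[x.round(1).tolist() for x in c],bl[0][1])
    for a,b,nm in((0,1,"w-scene"),(0,2,"w-side"),(1,2,"scene-side")):
        cm=(W,S,D); p,e=tri(cm[a],c[a],cm[b],c[b]); print("  ",nm,p.round(4),round(e,4))
    r=cv2.minAreaRect(np.argwhere(bl[0][2])[:,::-1].astype(np.float32)); print("  rect",r)
    if k in("lip","bridge"):
        z={"lip":.0245,"bridge":.054}[k]; bx=cv2.boxPoints(r); q=onplane(W,bx,z)[:,:2]; 
        e=[q[1]-q[0],q[2]-q[1]]; e=max(e,key=np.linalg.norm); print("  centre",q.mean(0).round(4),"len",np.linalg.norm(e).round(4),"dir deg",np.degrees(np.arctan2(e[1],e[0])).round(2)%180)
    if k=="ring":
        ys,xs=np.nonzero(bl[0][2]); q=onplane(W,np.c_[xs,ys],.034)[:,:2]; print("  ring centre",((q.max(0)+q.min(0))/2).round(4),"size",(q.max(0)-q.min(0)).round(4), cv2.minEnclosingCircle(q.astype(np.float32)))
    if k=="knob": 
        b=bl[0][1]; print("  bbox@.0615",onplane(W,[(b[0],b[1]),(b[0]+b[2],b[1]+b[3])],.0615).round(4))
    B[k]=c
E
```

```text
ring [[323.3, 208.4], [344.9, 222.9], [276.6, 191.1]] [ 297  183   52   52 1812]
   w-scene [0.5166 0.1303 0.0282] 0.0009
   w-side [0.5173 0.1299 0.029 ] 0.0004
   scene-side [0.5172 0.1304 0.0288] 0.0013
  rect ((322.5, 208.49998474121094), (50.91168975830078, 50.91168975830078), 45.0)
  ring centre [0.5182 0.1304] size [0.0561 0.0538] ((0.518206000328064, 0.13065296411514282), 0.028158271685242653)
lip [[317.0, 139.7], [328.3, 235.3], [296.2, 179.9]] [288 135  59  10 518]
   w-scene [0.5897 0.124  0.0244] 0.0014
   w-side [0.5889 0.1249 0.0258] 0.0011
   scene-side [0.5898 0.1247 0.0252] 0.0025
  rect ((316.99481201171875, 139.69723510742188), (58.16407012939453, 8.760125160217285), 1.5074357986450195)
  centre [0.5892 0.1244] len 0.0593 dir deg 78.63
knob [[207.9, 136.3], [350.7, 252.0], [278.0, 153.4]] [198 128  21  18 342]
   w-scene [0.6123 0.2266 0.0491] 0.0008
   w-side [0.6129 0.2257 0.0499] 0.0009
   scene-side [0.6129 0.2264 0.0495] 0.0017
  rect ((208.0, 136.5), (17.0, 20.0), 90.0)
  bbox@.0615 [[0.6218 0.2296 0.0615]
 [0.6025 0.2145 0.0615]]
bridge [[349.1, 93.1], [318.0, 237.9], [315.5, 173.6]] [ 324   78   45   31 1048]
   w-scene [0.6229 0.0945 0.0206] 0.0225
   w-side [0.6285 0.0879 0.0474] 0.0005
   scene-side [0.633  0.1051 0.034 ] 0.0191
  rect ((346.04705810546875, 92.7580337524414), (43.308509826660156, 29.66484260559082), 1.5481576919555664)
  centre [0.6287 0.0914] len 0.039 dir deg 78.88
```

Heights agree with the text: lip at 25 mm, ring mid-height about 28 mm. Jig origin is about (0.5926, 0.1237) with yaw -0.197, and the knob check gives jig (0, 0.104). The spacer is at jig (-0.0745, -0.008). I'll push it first along world +x, which brings it to the centre line at jig x ≈ -34 mm, and then along jig +x.

To row units: -0.042 m / 0.4 = -0.105, -0.04 m / 0.4 = -0.1, -0.09 rad / 3.1416 = -0.0286.

```bash
echo '[{"wz": -0.0286}, {"wz": -0.0264}, {"dx": -0.1, "dy": 0.0088}, {"dx": -0.105, "dy": 0.0088}, {"dz": 0.1}, {"dz": 0.1}, {"dz": 0.1}, {"dz": 0.1}, {"dz": 0.075}, {}, {}]' > next.json && python3 -m jog next.json
```

```text
t: 2.65
eef_pos: [0.4714, 0.1299, 0.0406]
ee_rot: [3.139, 0.003, 0.001]
contact_force: [0.7, 0.4, 1.1]
finger_gap: -0.0
gripper_force: 0.0
```

To row units: 0.0065 m / 0.4 = 0.0163, 0.006 m / 0.4 = 0.015.

```bash
echo '[{"dz": 0.0163}, {"dz": 0.015}, {}, {"dx": 0.0075}, {"dx": 0.0075}, {"dx": 0.0075}, {"dx": 0.0075}, {"dx": 0.0075}, {"dx": 0.0075}, {"dx": 0.0075}, {"dx": 0.0075}]' > next.json && python3 -m jog next.json
echo '[{"dx": 0.0075}, {"dx": 0.0075}, {"dx": 0.0075}, {"dx": 0.0075}, {"dx": 0.0075}, {"dx": 0.0075}, {"dx": 0.0075}, {"dx": 0.0075}, {}]' > next.json && python3 -m jog next.json
python3 - <<'E'
from h import *
c=ctrl.camera_model("wrist"); im=ctrl.grab_frame("wrist"); cv2.imwrite("pics/w2.png",im[:,:,::-1]); np.save("w2.npy",c,allow_pickle=True)
E
```

```text
t: 3.57
eef_pos: [0.4961, 0.13, 0.0288]
ee_rot: [3.141, 0.0, 0.001]
contact_force: [-1.5, -0.5, 1.0]
finger_gap: -0.0
gripper_force: 0.8
t: 4.32
eef_pos: [0.5206, 0.1303, 0.0288]
ee_rot: [-3.141, -0.001, 0.001]
contact_force: [0.2, -0.2, -0.3]
finger_gap: -0.0
gripper_force: 0.2
```

View pics/w2.png

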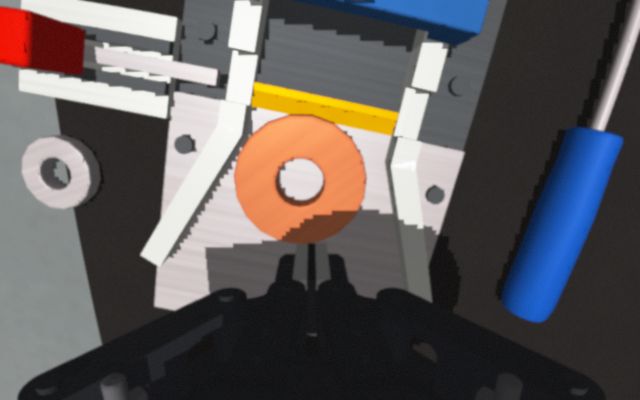

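The ring is at (301,180), just short of the lip (strip centre about (325,108)). It looks slightly to the +y side, so I'll measure.

```bash
cat > m.py <<'E'
from h import *
import sys
def meas(n):
    W=np.load(n+".npy",allow_pickle=True).item(); w=cv2.imread(f"pics/{n}.png")[:,:,::-1].copy()
    O=np.array([.5926,.1237]);a=-.197;M=np.array([[np.cos(a),np.sin(a)],[-np.sin(a),np.cos(a)]])
    for k,lo,hi,z in(("ring",(2,90,60),(14,220,255),.034),("lip",(18,150,100),(30,255,255),.0235),("knob",(0,170,80),(3,255,255),.0615)):
        bs=blobs(w,lo,hi,150)
        if not bs: continue
        b=max(bs,key=lambda b:b[1][4])
        ys,xs=np.nonzero(b[2]);q=onplane(W,np.c_[xs,ys],z)[:,:2]
        j=(q-O)@M.T
        print(k,b[1],"world",q.mean(0).round(4),"jig bbox mid",((j.max(0)+j.min(0))/2).round(4),"size",(j.max(0)-j.min(0)).round(4))
        if k=="lip":
            r=cv2.minAreaRect((q*1000).astype(np.float32)); print(r)
if __name__=="__main__": meas(sys.argv[1])
E
python3 m.py w2; python3 - <<'E'
from h import *
print(ctrl.sense()["contact_force"],ctrl.sense()["t"])
E
```

```text
ring [  234   115   132   129 11758] world [0.5596 0.1349] jig bbox mid [-0.0353  0.0043] size [0.0548 0.0548]
lip [ 251   82  147   53 3431] world [0.5886 0.1248] jig bbox mid [-0.0044 -0.0001] size [0.0103 0.0622]
((588.3067016601562, 124.47198486328125), (62.14204788208008, 10.283685684204102), 78.92138671875)
knob [   0    7   84   67 4165] world [0.6098 0.2165] jig bbox mid [-0.001   0.0938] size [0.0172 0.0288]
[-0.80526238 -0.46485272 -0.14538155] 4.3667
```

The jig frame is confirmed: the lip strip is centred at y = -0.1 mm and 62 mm long. The ring is at jig (-35, +4) mm and the guide mouth will bring it in. I'll back off, square the tool to the jig and line up behind the ring.

To row units: -0.012 m / 0.4 = -0.03, -0.008 m / 0.4 = -0.02, 0.1 rad / 3.1416 = 0.0318.

```bash
echo '[{"dx": -0.02}, {"wz": 0.0318}, {"wz": 0.0312}, {"dx": 0.005, "dy": -0.03, "dz": 0.002}, {}, {}, {"dx": 0.005}, {"dx": 0.005}, {"dx": 0.005}, {"dx": 0.005}]' > next.json && python3 -m jog next.json
echo '[{"dx": 0.005}, {"dx": 0.005}, {"dx": 0.005}, {"dx": 0.005}, {"dx": 0.005}, {"dx": 0.005}]' > next.json && python3 -m jog next.json
```

```text
t: 5.2
eef_pos: [0.5232, 0.1395, 0.0278]
ee_rot: [3.14, 0.002, -0.197]
contact_force: [-2.5, 0.8, 1.1]
finger_gap: -0.001
gripper_force: 1.5
t: 5.7
eef_pos: [0.536, 0.1375, 0.0279]
ee_rot: [3.142, 0.0, -0.197]
contact_force: [-0.9, 0.0, -0.3]
finger_gap: -0.002
gripper_force: 0.6
```

To row units: 0.002 m / 0.4 = 0.005.

```bash
echo '[{"dx": 0.005}, {"dx": 0.005}, {"dx": 0.005}, {"dx": 0.005}, {"dx": 0.005}]' > next.json && python3 -m jog next.json; echo '[{"dx": 0.005}, {"dx": 0.005}, {"dx": 0.005}, {"dx": 0.005}, {"dx": 0.005}]' > next.json && python3 -m jog next.json; echo '[{"dx": 0.0038}, {"dx": 0.0038}, {"dx": 0.0038}, {"dx": 0.0038}, {"dx": 0.0038}]' > next.json && python3 -m jog next.json
```

```text
t: 6.12
eef_pos: [0.5458, 0.1356, 0.028]
ee_rot: [-3.142, -0.0, -0.197]
contact_force: [-0.1, 0.0, -0.0]
finger_gap: -0.001
gripper_force: 0.6
t: 6.53
eef_pos: [0.5555, 0.1337, 0.0281]
ee_rot: [3.142, 0.0, -0.197]
contact_force: [-1.2, -0.1, 0.6]
finger_gap: -0.001
gripper_force: 1.0
t: 6.95
eef_pos: [0.5635, 0.1323, 0.0282]
ee_rot: [-3.141, -0.001, -0.197]
contact_force: [0.4, 0.9, -0.9]
finger_gap: -0.0
gripper_force: 0.3
```

To row units: 0.0015 m / 0.4 = 0.0038.

```bash
echo '[{"dx": 0.0038}, {"dx": 0.0038}, {"dx": 0.0038}, {"dx": 0.0038}, {"dx": 0.0038}, {"dx": 0.0038}]' > next.json && python3 -m jog next.json; echo '[{"dx": 0.0038}, {"dx": 0.0038}, {"dx": 0.0038}, {"dx": 0.0038}, {}]' > next.json && python3 -m jog next.json; python3 - <<'E'
from h import *
c=ctrl.camera_model("wrist"); im=ctrl.grab_frame("wrist"); cv2.imwrite("pics/w3.png",im[:,:,::-1]); np.save("w3.npy",c,allow_pickle=True)
E
python3 m.py w3
```

```text
t: 7.45
eef_pos: [0.5717, 0.1304, 0.0279]
ee_rot: [3.141, 0.0, -0.197]
contact_force: [-0.6, 0.3, -0.2]
finger_gap: -0.001
gripper_force: 0.4
t: 7.87
eef_pos: [0.5779, 0.1293, 0.0281]
ee_rot: [-3.141, -0.0, -0.197]
contact_force: [-0.3, -0.1, -0.2]
finger_gap: 0.002
gripper_force: 0.1
ring [ 255  176  134   71 6450] world [0.603  0.1196] jig bbox mid [ 0.0097 -0.002 ] size [0.031  0.0553]
lip [ 260   13  116   68 2946] world [0.6623 0.1097] jig bbox mid [ 0.0766 -0.0003] size [0.0257 0.0475]
((667.6206665039062, 108.42408752441406), (47.511112213134766, 25.74344253540039), 78.81970977783203)
knob [  17  216   82   65 3611] world [0.6153 0.2159] jig bbox mid [0.0038 0.0945] size [0.0254 0.0321]
```

View pics/w3.png

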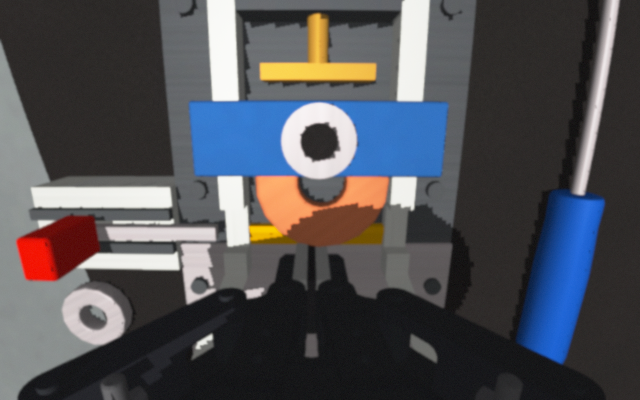

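The ring is under the bridge, centred (jig y ≈ -2 mm), with its rear still on the lip at about (321,240). The pad is visible at (318,72). I'll creep on.

To row units: 0.001 m / 0.4 = 0.0025.

```bash
echo '[{"dx": 0.0025}, {"dx": 0.0025}, {"dx": 0.0025}, {"dx": 0.0025}]' > next.json && python3 -m jog next.json; echo '[{"dx": 0.0025}, {"dx": 0.0025}, {"dx": 0.0025}]' > next.json && python3 -m jog next.json; echo '[{"dx": 0.0025}, {"dx": 0.0025}]' > next.json && python3 -m jog next.json
python3 - <<'E'
from h import *
W=np.load("w3.npy",allow_pickle=True).item()
q=onplane(W,[(262,81),(318,80.5),(376,80)],.034)[:,:2]-[.5926,.1237]; a=-.197
print(q@np.array([[np.cos(a),-np.sin(a)],[np.sin(a),np.cos(a)]]))
E
```

```text
t: 8.25
eef_pos: [0.5813, 0.1285, 0.0279]
ee_rot: [3.141, 0.0, -0.197]
contact_force: [-1.1, 0.5, -1.0]
finger_gap: 0.005
gripper_force: 0.4
t: 8.5
eef_pos: [0.5844, 0.1279, 0.028]
ee_rot: [3.142, 0.0, -0.197]
contact_force: [-0.4, 0.1, -0.2]
finger_gap: -0.001
gripper_force: 0.5
t: 8.67
eef_pos: [0.5863, 0.1275, 0.028]
ee_rot: [3.142, 0.0, -0.197]
contact_force: [-0.8, -0.5, 0.1]
finger_gap: 0.001
gripper_force: 0.5
[[ 0.06248894  0.02131445]
 [ 0.06262964 -0.0002981 ]
 [ 0.06293139 -0.02269979]]
```

Vision puts the pad face at about 62.5 mm, so contact is due in roughly 2 mm. I'll use half-millimetre steps.

To row units: 0.0005 m / 0.4 = 0.0013.

```bash
for i in 1; do echo '[{"dx": 0.0013}, {"dx": 0.0013}, {}]' > next.json && python3 -m jog next.json; done; echo '[{"dx": 0.0013}, {}]' > next.json && python3 -m jog next.json; echo '[{"dx": 0.0013}, {}]' > next.json && python3 -m jog next.json
```

```text
t: 8.92
eef_pos: [0.5874, 0.1273, 0.028]
ee_rot: [3.142, -0.0, -0.197]
contact_force: [-0.4, 0.7, 0.0]
finger_gap: -0.003
gripper_force: 0.3
t: 9.08
eef_pos: [0.5878, 0.1272, 0.028]
ee_rot: [3.142, -0.0, -0.197]
contact_force: [-0.6, 0.7, -0.4]
finger_gap: -0.001
gripper_force: 0.4
t: 9.25
eef_pos: [0.5883, 0.1271, 0.028]
ee_rot: [-3.142, -0.0, -0.197]
contact_force: [-1.2, 0.3, -0.3]
finger_gap: 0.001
gripper_force: 0.4
```

To row units: 0.0005 m / 0.4 = 0.0013.

```bash
echo '[{"dx": 0.0013}, {}]' > next.json && python3 -m jog next.json; echo '[{"dx": 0.0013}, {}]' > next.json && python3 -m jog next.json; echo '[{"dx": 0.0013}, {}]' > next.json && python3 -m jog next.json
```

```text
t: 9.42
eef_pos: [0.5888, 0.127, 0.028]
ee_rot: [-3.142, -0.0, -0.197]
contact_force: [-1.2, 0.7, 0.4]
finger_gap: 0.0
gripper_force: 0.4
t: 9.58
eef_pos: [0.5893, 0.127, 0.028]
ee_rot: [-3.142, -0.0, -0.197]
contact_force: [-0.9, -0.1, 0.1]
finger_gap: -0.001
gripper_force: 0.4
t: 9.75
eef_pos: [0.5898, 0.1269, 0.028]
ee_rot: [-3.142, -0.0, -0.197]
contact_force: [-0.7, 0.3, -0.8]
finger_gap: 0.002
gripper_force: 0.4
```

To row units: 0.0005 m / 0.4 = 0.0013.

```bash
echo '[{"dx": 0.0013}, {}]' > next.json && python3 -m jog next.json; echo '[{"dx": 0.0013}, {}]' > next.json && python3 -m jog next.json; echo '[{"dx": 0.0013}, {}]' > next.json && python3 -m jog next.json
```

```text
t: 9.92
eef_pos: [0.5903, 0.1267, 0.028]
ee_rot: [-3.142, -0.0, -0.197]
contact_force: [-1.0, -0.1, -0.7]
finger_gap: 0.002
gripper_force: 0.4
t: 10.08
eef_pos: [0.5908, 0.1266, 0.028]
ee_rot: [-3.142, -0.0, -0.197]
contact_force: [-0.5, 0.2, -0.5]
finger_gap: -0.002
gripper_force: 0.4
t: 10.25
eef_pos: [0.591, 0.1266, 0.028]
ee_rot: [3.141, 0.0, -0.197]
contact_force: [-1.4, 0.7, 0.7]
finger_gap: 0.002
gripper_force: 0.8
```

```bash
python3 - <<'E'
from h import *
c=ctrl.camera_model("wrist"); im=ctrl.grab_frame("wrist"); cv2.imwrite("pics/w4.png",im[:,:,::-1]); np.save("w4.npy",c,allow_pickle=True)
d=ctrl.grab_frame("side"); cv2.imwrite("pics/side4.png",cv2.resize(d[145:215,240:345,::-1],None,fx=6,fy=6,interpolation=cv2.INTER_CUBIC))
f=np.array([ctrl.sense()["contact_force"]]);print(f)
E
python3 m.py w4
```

```text
[[-0.87217314  0.81381544 -0.63263706]]
ring [ 267  213  109   31 2166] world [0.6087 0.1186] jig bbox mid [ 0.0159 -0.002 ] size [0.0137 0.046 ]
lip [ 261   51  113   66 2668] world [0.6615 0.1095] jig bbox mid [ 0.0755 -0.0003] size [0.0259 0.0474]
((666.6422119140625, 108.47437286376953), (47.43980407714844, 25.724794387817383), 78.09886932373047)
knob [  25  244   79   68 3504] world [0.6166 0.2155] jig bbox mid [0.0053 0.0945] size [0.0283 0.0322]
```

View pics/w4.png

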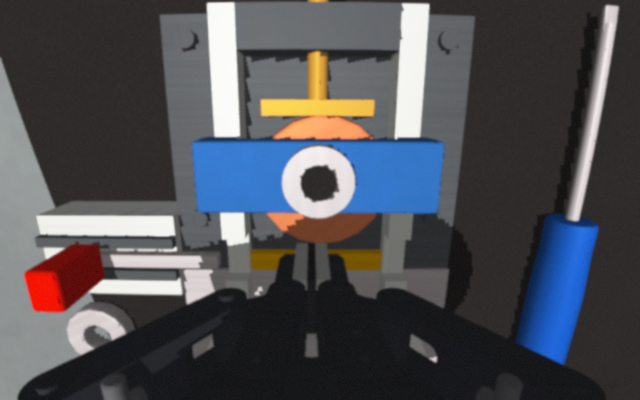

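The ring now lies flat in the pocket. Its front edge at (318,115) meets the pad's lower edge at about row 116. The last step fell short of its command, which suggests contact, so I'll confirm by force.

```bash
echo '[{"dx": 0.0013}, {}, {}]' > next.json && python3 -m jog next.json; echo '[{"dx": 0.0013}, {}, {}]' > next.json && python3 -m jog next.json
```

```text
t: 10.6
eef_pos: [0.5911, 0.1264, 0.0279]
ee_rot: [3.141, 0.001, -0.197]
contact_force: [-3.1, 1.7, 1.3]
finger_gap: 0.002
gripper_force: 1.9
t: 10.85
eef_pos: [0.5912, 0.1264, 0.0279]
ee_rot: [3.141, 0.002, -0.197]
contact_force: [-4.9, 2.0, 1.9]
finger_gap: 0.0
gripper_force: 2.7
```

Firm contact with the pad at about 5 N, well under the limit. I'll ease off, lift and go outside the knob.

To row units: -0.035 m / 0.4 = -0.0875, -0.034 m / 0.4 = -0.085.

```bash
echo '[{"dx": -0.0025}, {"dx": -0.0075}, {"dz": -0.075}, {"dz": -0.0875}, {}, {"dx": 0.0038, "dy": -0.085}, {"dx": 0.0038, "dy": -0.085}, {"dx": 0.0038, "dy": -0.085}, {"dx": 0.0038, "dy": -0.085}, {}, {}]' > next.json && python3 -m jog next.json
python3 - <<'E'
from h import *
c=ctrl.camera_model("wrist"); im=ctrl.grab_frame("wrist"); cv2.imwrite("pics/w5.png",im[:,:,::-1]); np.save("w5.npy",c,allow_pickle=True)
p=np.array(ctrl.sense()["eef_pos"])[:2]-[.5926,.1237]; a=-.197
print(p@np.array([[np.cos(a),-np.sin(a)],[np.sin(a),np.cos(a)]]))
E
python3 m.py w5
```

```text
t: 11.77
eef_pos: [0.6216, 0.2613, 0.0928]
ee_rot: [-3.14, -0.002, -0.194]
contact_force: [0.4, -0.9, -0.1]
finger_gap: -0.003
gripper_force: 0.0
[0.00123073 0.13907633]
ring [ 494  186   77   25 1375] world [0.6105 0.1208] jig bbox mid [0.0167 0.0011] size [0.0159 0.0509]
lip [ 501   82   80   42 1181] world [0.6609 0.1057] jig bbox mid [ 0.0754 -0.0043] size [0.0249 0.0536]
((665.6983032226562, 104.92621612548828), (53.47764587402344, 24.88689613342285), 80.1417465209961)
knob [ 357  211   31   44 1128] world [0.6169 0.2277] jig bbox mid [0.0035 0.1066] size [0.0251 0.0173]
```

View pics/w5.png

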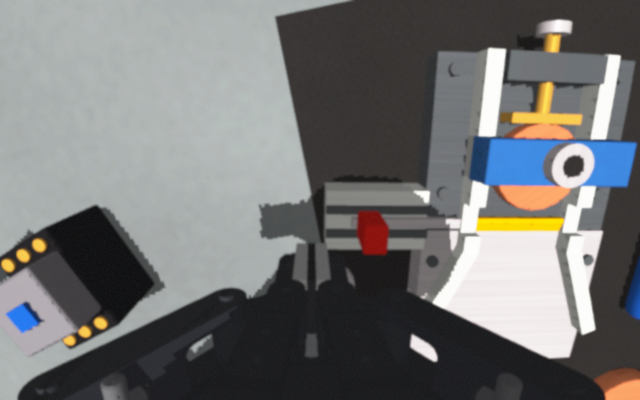

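The ring still touches the pad at about (540,124). The knob is at (372,233) and the finger stands outside it with about 12 mm of clearance. I'll go down and push.

To row units: 0.025 m / 0.4 = 0.0625, 0.004 m / 0.4 = 0.01.

```bash
echo '[{"dz": 0.0625}, {"dz": 0.0625}, {}, {"dy": 0.01}, {"dy": 0.0075}, {"dy": 0.0075}, {"dy": 0.005}, {"dy": 0.005}, {"dy": 0.005}, {"dy": 0.005}]' > next.json && python3 -m jog next.json
echo '[{"dy": 0.0075}, {"dy": 0.0075}, {"dy": 0.0075}, {"dy": 0.0075}, {"dy": 0.0075}, {"dy": 0.0075}]' > next.json && python3 -m jog next.json
```

```text
t: 12.65
eef_pos: [0.6182, 0.2425, 0.0443]
ee_rot: [-3.139, -0.003, -0.196]
contact_force: [0.3, 2.2, 1.1]
finger_gap: -0.0
gripper_force: 1.1
t: 13.15
eef_pos: [0.6137, 0.2237, 0.043]
ee_rot: [3.142, -0.0, -0.197]
contact_force: [0.5, 1.9, 1.2]
finger_gap: 0.003
gripper_force: 1.1
```

To row units: 0.003 m / 0.4 = 0.0075.

```bash
echo '[{"dy": 0.0075}, {"dy": 0.0075}, {"dy": 0.0075}, {"dy": 0.0075}, {"dy": 0.0075}, {"dy": 0.0075}]' > next.json && python3 -m jog next.json; echo '[{"dy": 0.0075}, {"dy": 0.0075}, {"dy": 0.0075}, {"dy": 0.0075}, {"dy": 0.0075}, {}]' > next.json && python3 -m jog next.json
```

```text
t: 13.65
eef_pos: [0.6101, 0.2061, 0.043]
ee_rot: [-3.142, -0.0, -0.197]
contact_force: [1.0, 2.1, 1.2]
finger_gap: 0.005
gripper_force: 1.1
t: 14.15
eef_pos: [0.6068, 0.1909, 0.0429]
ee_rot: [3.141, 0.001, -0.197]
contact_force: [1.3, 1.5, 1.3]
finger_gap: 0.001
gripper_force: 0.5
```

To row units: 0.001 m / 0.4 = 0.0025.

```bash
echo '[{"dy": 0.0025}, {"dy": 0.0025}, {"dy": 0.0025}, {"dy": 0.0025}]' > next.json && python3 -m jog next.json; echo '[{"dy": 0.0013}, {"dy": 0.0013}, {"dy": 0.0013}, {}]' > next.json && python3 -m jog next.json;  echo '[{"dy": 0.0013}, {"dy": 0.0013}, {}]' > next.json && python3 -m jog next.json
```

```text
t: 14.48
eef_pos: [0.6062, 0.1877, 0.0428]
ee_rot: [3.141, 0.001, -0.197]
contact_force: [0.3, 2.7, 0.7]
finger_gap: -0.0
gripper_force: 1.0
t: 14.82
eef_pos: [0.6058, 0.1861, 0.0428]
ee_rot: [3.141, 0.001, -0.197]
contact_force: [-0.3, 2.0, 0.8]
finger_gap: 0.002
gripper_force: 0.9
t: 15.07
eef_pos: [0.6057, 0.1852, 0.0429]
ee_rot: [3.141, 0.001, -0.197]
contact_force: [0.1, 1.7, 1.3]
finger_gap: 0.0
gripper_force: 0.9
```

To row units: 0.0005 m / 0.4 = 0.0013.

```bash
echo '[{"dy": 0.0013}, {"dy": 0.0013}, {}]' > next.json && python3 -m jog next.json; echo '[{"dy": 0.0013}, {"dy": 0.0013}, {}]' > next.json && python3 -m jog next.json
```

```text
t: 15.32
eef_pos: [0.6055, 0.1841, 0.0429]
ee_rot: [3.141, 0.001, -0.197]
contact_force: [-0.7, 1.8, 0.5]
finger_gap: 0.001
gripper_force: 0.9
t: 15.57
eef_pos: [0.6054, 0.1833, 0.0429]
ee_rot: [3.142, 0.0, -0.197]
contact_force: [-1.2, 2.3, -0.1]
finger_gap: 0.001
gripper_force: 1.1
```

Units first: shifts go in shares of 0.4 m and turns go in shares of 180 degrees. So 0.0005 m / 0.4 = 0.0013.

```bash
echo '[{"dy": 0.0013}, {"dy": 0.0013}, {}]' > next.json && python3 -m jog next.json; echo '[{"dy": 0.0013}, {}]' > next.json && python3 -m jog next.json; echo '[{"dy": 0.0013}, {}]' > next.json && python3 -m jog next.json
```

```text
t: 15.82
eef_pos: [0.6054, 0.1832, 0.0429]
ee_rot: [-3.14, -0.0, -0.197]
contact_force: [-2.6, 4.3, -1.0]
finger_gap: 0.003
gripper_force: 2.4
t: 15.98
eef_pos: [0.6054, 0.1832, 0.043]
ee_rot: [-3.139, -0.001, -0.197]
contact_force: [-1.6, 6.5, -0.8]
finger_gap: 0.001
gripper_force: 3.0
t: 16.15
eef_pos: [0.6054, 0.1831, 0.043]
ee_rot: [-3.139, -0.001, -0.197]
contact_force: [-1.8, 8.2, -0.9]
finger_gap: -0.001
gripper_force: 3.6
```

The end of travel was felt at 8 N, with the finger at jig y ≈ 61 mm as expected for fully home. I'll back off, lift and take a last look.

To row units: -0.04 m / 0.4 = -0.1, -0.035 m / 0.4 = -0.0875.

```bash
echo '[{"dy": -0.005}, {"dy": -0.015}, {"dz": -0.0875}, {"dz": -0.1}, {"dx": -0.075, "dz": -0.0625}, {"dx": -0.05, "dz": -0.05}, {}, {}, {}]' > next.json && python3 -m jog next.json
python3 - <<'E'
from h import *
c=ctrl.camera_model("wrist"); im=ctrl.grab_frame("wrist"); cv2.imwrite("pics/w6.png",im[:,:,::-1]); np.save("w6.npy",c,allow_pickle=True)
E
python3 m.py w6
```

```text
t: 16.9
eef_pos: [0.5577, 0.1986, 0.1626]
ee_rot: [3.141, 0.0, -0.197]
contact_force: [-0.2, 0.2, -1.1]
finger_gap: 0.002
gripper_force: 0.0
ring [ 474  282   81   69 3667] world [0.4046 0.0299] jig bbox mid [-0.1701 -0.1274] size [0.0763 0.0811]
lip [369  15  60  37 792] world [0.6626 0.1081] jig bbox mid [ 0.0768 -0.0021] size [0.026  0.0465]
((667.5128784179688, 106.57872772216797), (46.54164123535156, 25.890085220336914), 78.330322265625)
knob [337 125  21  24 448] world [0.6006 0.1638] jig bbox mid [-0.0002  0.0408] size [0.0162 0.0142]
```

View pics/w6.png

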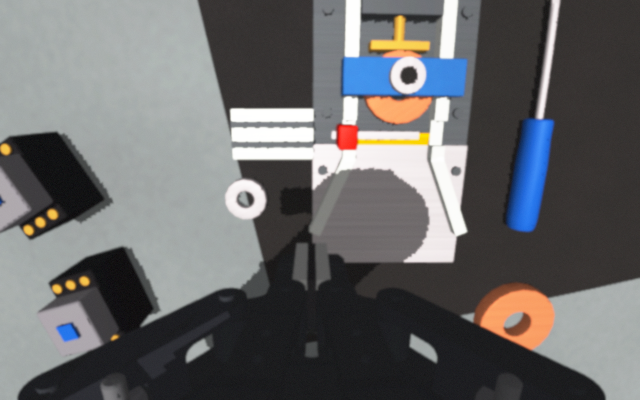

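The keeper is home: the knob at (347,137) works out to jig y ≈ 40.5 mm, and the blade lies across the lip. The ring at (398,90) lies flat against the pad at about (400,49). The arm is clear, so I'll hand the job in.

```bash
python3 -c "
from rig import ctrl
print(ctrl.finish_job())"
```

```text
the job is handed in; nothing more can be done
None
```

I loaded the spacer flat against the brass pad (about 5 N felt), slid the keeper fully home, and handed the job in at about 17 s; the hand-in printed no verdict.

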